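# Feel the play of a focusing drive and set its preload lever

## Task

Gently rock the crank of the focusing drive, first to the robot's left until it starts to resist, then to the right until it resists again, to find how far its knob travels freely; do not wind the drive on beyond that. Then lift the preload lever out of its parking notch and leave it fully down in the first notch from parking if the free travel is under 25 mm, the second if it is 25 to 45 mm, the third if it is more. Leave the other things on the counter alone.

Things in the scene. Friction and masses are not known exactly. Their poses are not given: they have to be found in the camera images.
- drive: Focusing drive, fixed: grey gearbox on a steel plate, 230 x 200 x 66 mm high, origin at the centre of its underside. The crank's upright pivot is at x +30 mm, y 0 in its frame. In this frame +y is the robot's left, -x is towards the robot (give or take 25 degrees).
- crank_grip (a point): Centre of the crank's knob, an upright black cylinder, 22 mm across, 55 mm tall (102 to 157 mm above the counter), on a flat steel arm 120 mm out from the pivot, pointing in the drive's -x within 30 degrees. The crank swings level. It moves freely (under 0.5 N) inside its play, 10 to 62 mm of knob travel, not visible; at either end it drives the stiff gears, which turn on at about 8 N at the knob.
- gate: Preload selector, fixed: grey box 100 x 210 x 60 mm high, two combs on top (teeth 18 mm high), origin at the centre of its underside. +y is the robot's left (within 26 degrees). Lever slot along y at x 0. Four notches at y +51 (parking, robot's left), +17, -17, -51 mm: 22 mm wide, 34 apart. Aluminium light bar above: x +22 to +58, y -95 to +95, underside 205 mm over the counter, on a post at x +100. It blocks a hand held upright over the lever.
- lever_grip (a point): Grip point of the preload lever, 125 mm above the counter when it is down: upright black paddle, 26 mm along gate x, 16 mm along gate y, from 85 to 155 mm above the counter. The lever carries a steel cross key, 14 mm wide, that sits in a notch; straight up by 18 mm clears the teeth, 32 mm is the end stop. A spring and its weight pull it down with 3 to 6 N; sliding it takes about 2 N.
- selector (a joint): Lever's place along the slot, m: 0 in the parking notch, 0.034, 0.068, 0.102 in the first, second and third notches, growing to the robot's right (gate -y).
- lever (a joint): Lift of the lever, m: 0 fully down in a notch, 0.018 clear of the teeth, at most 0.032.
- camera: Bystander: black and silver camera, 130 x 85 x 97 mm high. Origin under its middle.
- lens: Bystander: black lens standing on end, 72 mm across, 110 mm tall. Origin at the centre of its underside.
- tumbler: Bystander: dark steel cup, 70 mm across, 90 mm tall. Origin at the centre of its underside.
- dripper: Bystander: white ceramic bowl, 110 mm across, 70 mm tall. Origin at the centre of its underside.

How it is judged (in metres and radians):
On the way, in this order (a step that is already met when the one before it is completed fails the run):
1. the crank is pushed to the left end of its play (value of joint crank below 0.006 rad), for 0.02 s.
2. the crank is pushed to the right end of its play, against the gears (contact force between crank and play above 1.5 N), for 0.02 s.
3. the lever is lifted clear of the teeth (value of joint lever above 0.016 m), for 0.1 s.
At the end, for the whole second after the job is handed in: the lever is fully down (within 4 mm) in the notch that belongs to the crank's true free play: first under 25 mm of knob travel, second 25 to 45 mm, third over 45 mm, either neighbour being accepted within about 4 mm of a limit (play: the hidden free angle, rad, 120 mm radius) (value of joint lever below 0.004 m and ((value of joint selector between 0.027 and 0.041 m and value of joint play below 0.245 rad) or (value of joint selector between 0.061 and 0.075 m and value of joint play between 0.171 and 0.412 rad) or (value of joint selector between 0.095 and 0.109 m and value of joint play above 0.338 rad))); the robot touches nothing.
It fails at once if the drive is wound on by more than 40 mm of knob travel beyond the play (distance of spindle_mark from where it was at the start of the episode above 0.04 m).
It fails at once if another thing on the counter is moved by more than 20 mm (distance of any of camera, lens, tumbler, dripper from where it was at the start of the episode above 0.02 m).
It also fails if it takes over 50 s, if anything falls off the work surface, if the arm or the gripper's body presses on something with over 40 N, if the wrist force passes 120 N, or if a joint passes its speed limit or range.

## Robot

A 6-joint arm with a two-finger parallel gripper is mounted at the origin on the work surface. World frame = base frame: x ahead of the robot, y to its left, z up, the work surface at z = 0. Lengths are in mm, angles in rad, forces in N, time in s.
With the tool pointing down it reaches from about 400 to 925 mm from the base axis. Payload 3.4 kg.
Tool frame: the origin (TCP) lies between the finger pads; the fingertips stand 19 mm ahead of it and the grasp point (between the pads) is the TCP; z points along the fingers, y is the line along which they close (so a half turn about z gives the same grasp; the last joint's range is limited). The gripper opens to 85 mm and grips with 20 to 120 N. Pads are 22 mm wide; open, the fingers measure 114 mm over their backs; the gripper's body (76 mm by 85 mm) begins 54 mm behind the grasp point. The pads swing forward as they close: fully open they stand 13 mm farther back than shut.
Start: joints at [-1.216, 0.307, 1.506, -0, 1.328, -0.073], TCP at [238.528, -523.198, 250.305] pointing down, gripper open.
Joint ranges: [-3.12, 3.12], [-1.05, 2.28], [0.14, 2.33], [-1.42, 4.57], [0.1, 2.73], [-2.68, 2.68]. Speed limits (rad/s): [2.57, 2.57, 3.14, 3.14, 3.14, 3.14].

## Interface

Orientations are given as a rotation vector (axis times angle).
In Python, from rig import r, kin, optics gives the robot as it stands. Calls block until the motion is done:
- r.movep(position, orientation): joint-space move of the TCP to a pose.
- r.move_straight(position, attitude=None, v=150, guard=None): straight line of the TCP; attitude=None keeps the orientation; v is the mean speed in mm/s. With guard (N) it stops when the force on the tool has changed by that much, and returns True; else False.
- r.move_joints(angles): joint-space move.
- r.grip(opening): opening from 0.0 (shut) to 1.0 (fully open); the grip force is fixed at half the most; returns when the fingers have stopped.
- r.dwell(seconds).
- kin.solve_ik(position, orientation): joint angles nearest the present ones, or None.
- optics.capture(name): name is "side" or "top"; returns the picture (420x560x3 uint8, red, green, blue); there is no depth.
- optics.camera_model(name): a dict with "camera_matrix" (3x3 intrinsics, pixels), "rvec" (rotation vector, rad) and "tvec" (3), from world to camera coordinates, as OpenCV has them. Camera axes: x right, y down, z forward; pixel columns grow to the right and rows downward; lengths in mm; the calibration is good to about 2 mm. A picture is of the moment at which its call begins. camera_model takes no time and is no camera call.
A pose or a line that the arm cannot do raises r.IKError and nothing moves.
- r.close_job(): hands the job in; it is judged then, once.
Readings, each from a call of its own:
- r.get_clock(): time.
- r.get_q(): joint angles.
- r.get_qvel(): joint speeds.
- r.get_effort(): joint torques, N m.
- r.get_tcp_pos(): TCP position.
- r.get_eef_rot(): TCP orientation.
- r.get_contact_force(): force on the tool from outside, world axes, zero at the start.
- r.get_torque(): the same for the moment, N m.
- r.get_finger_gap(): opening from 0.0 (shut) to 1.0 (fully open).
- r.get_finger_force(): force on a finger pad.
Only numpy, scipy, OpenCV 4.12 (cv2) and the standard library are available. Lean on these libraries where they do the work, as an engineer would, in place of code of your own. Each camera call takes 0.05 s, during which the arm holds its last target. There are 200 camera calls.

## Working session

There is one attempt and no reset: what is moved stays moved. The work goes in short steps, each a Python script; the robot and the scene stay as the last script left them, time stands still between calls to the robot, and variables do not carry over. Pictures are saved under pics/ and viewed, at most 10 in all, crops included, and the job is handed in when it is done.

```bash
mkdir -p pics; python3 - <<'E'
from rig import r,kin,optics
import cv2,numpy as np
for n in("side","top"):
    im=optics.capture(n); cv2.imwrite(f"pics/{n}0.png",im[:,:,::-1])
    m=optics.camera_model(n); R=cv2.Rodrigues(np.array(m["rvec"],float))[0]
    print(n,np.array(m["camera_matrix"]).tolist(),R.round(3).tolist(),(-R.T@np.array(m["tvec"]).ravel()).round(1))
print(r.get_clock(),r.get_eef_rot(),r.get_contact_force())
E
ls
```

```text
side [[530.6019167127905, 0.0, 285.06123267991387], [0.0, 530.6019167127905, 207.73574516157268], [0.0, 0.0, 1.0]] [[-0.989, -0.147, 0.024], [-0.097, 0.508, -0.856], [0.114, -0.849, -0.517]] [ 411.3 1304.3  883.4]
top [[524.5615709987799, 0.0, 283.0062408297649], [0.0, 524.5615709987799, 215.461062664598], [0.0, 0.0, 1.0]] [[0.004, -1.0, 0.019], [-0.986, -0.007, -0.168], [0.168, -0.018, -0.986]] [ 357.3    5.5 1521.6]
0.1 [-3.06817451e+00 -6.66444065e-01  3.46436179e-04] [-0.5098541  -0.09702739  0.02798847]
pics
```

View pics/top0.png

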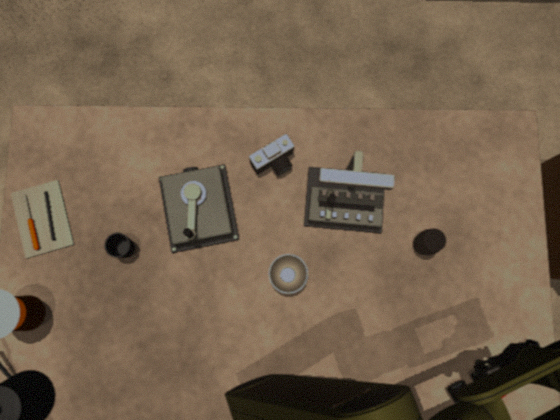

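View pics/side0.png

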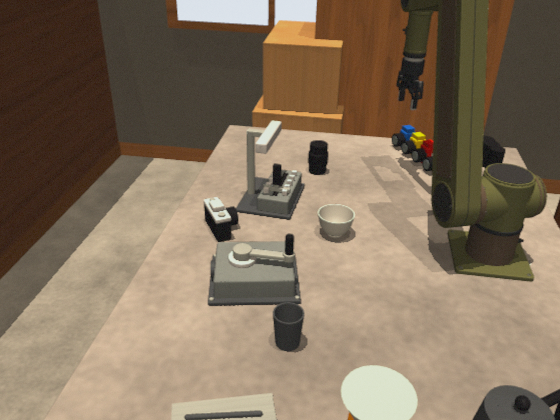

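The top view shows the drive around (198,208) with its knob near (188,233), and the gate around (345,200) with the light bar at (357,178). The camera is at (272,152), dripper (288,273), tumbler (120,245) and lens (430,241). I'll enlarge the drive and the gate next.

```bash
cat > h.py <<'E'
from rig import r,kin,optics
import cv2,numpy as np
from scipy.spatial.transform import Rotation as Ro
def cam(n):
    m=optics.camera_model(n); K=np.array(m["camera_matrix"],float); R=cv2.Rodrigues(np.array(m["rvec"],float))[0]
    return K,R,np.array(m["tvec"],float).ravel()
def onz(n,px,z):
    K,R,t=cam(n); d=R.T@np.linalg.solve(K,np.array([px[0],px[1],1.])); c=-R.T@t
    return c+d*(z-c[2])/d[2]
def tri(pt,ps):
    P=[K@np.c_[R,t] for K,R,t in (cam("top"),cam("side"))]
    X=cv2.triangulatePoints(P[0],P[1],np.array(pt,float).reshape(2,1),np.array(ps,float).reshape(2,1)).ravel()
    return X[:3]/X[3]
def proj(n,X):
    K,R,t=cam(n); p=K@(R@np.array(X,float)+t); return p[:2]/p[2]
E
python3 - <<'E'
import cv2,numpy as np
t=cv2.imread("pics/top0.png"); s=cv2.imread("pics/side0.png")
def crop(im,x,y,w,h,f): 
    c=cv2.resize(im[y:y+h,x:x+w],None,fx=f,fy=f,interpolation=cv2.INTER_CUBIC); return np.clip(c.astype(float)*1.6,0,255).astype(np.uint8)
a=np.hstack([crop(t,150,150,100,110,4),crop(t,300,145,100,110,4)]); cv2.imwrite("pics/c1.png",a)
b=np.hstack([crop(s,205,225,100,90,4),crop(s,230,115,100,90,4)]); cv2.imwrite("pics/c2.png",b)
E
```

```text
(no output)
```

View pics/c1.png

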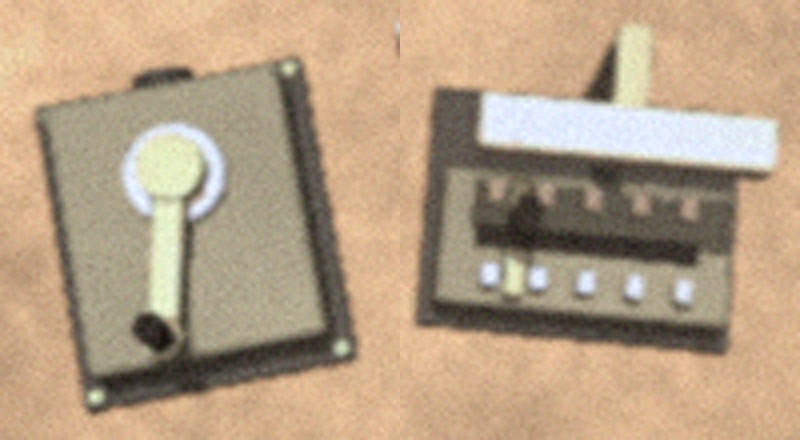

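View pics/c2.png

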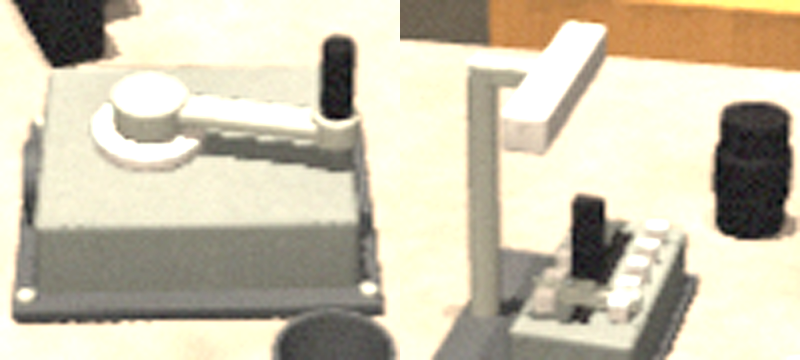

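The crops give these full-image pixels:
- **Knob top:** top view about (187,231.2), side view about (289.5,235.5).
- **Crank hub:** top view (192.5,191), side view (242,246).
- **Paddle top:** top view about (332,196.5), side view about (277.2,165).

The lever key is in the leftmost notch. The bar runs (420.5,168.7) to (494.5,175.5) in crop terms, a yaw of about -5°.

```bash
python3 - <<'E'
from h import *
np.set_printoptions(precision=1,suppress=True)
T=lambda x,y,ox:(ox+x/4,(150 if ox==150 else 145)+y/4)
S=lambda x,y,o:(o[0]+x/4,o[1]+y/4)
sd=(205,225); sg=(230,115)
print("knob top",tri(T(148,325,150),S(338,42,sd)),onz("top",T(148,325,150),157),onz("side",S(338,42,sd),157))
print("knob bot",onz("side",S(336,115,sd),102))
print("hub",tri(T(168,162,150),S(149,88,sd)),onz("top",T(170,172,150),66))
sc=[onz("top",T(*p,150),12) for p in((290,67),(342,347),(95,397))]; print("screws",sc,(sc[0]+sc[2])/2)
print("paddle top",tri(T(128,203,300),S(189,200,sg)),onz("top",T(128,203,300),155),onz("side",S(189,200,sg),155))
print("paddle bot side",onz("side",S(186,277,sg),85))
b=[onz("top",T(x-400,y,300),217) for x,y in((482,95),(778,122),(775,172),(480,145))]; print("bar",b,np.mean(b,0))
print("white blocks",[onz("top",T(x-400,y,300),78) for x,y in((490,275),(538,280),(586,284),(634,288),(683,293))])
p=[onz("top",T(x-400,y,300),3) for x,y in((435,88),(418,325),(725,350))];print("plate",p,(p[0]+p[2])/2)
for n,px in(("tumbler",(120,243)),("dripper",(288,272)),("lens",(430,241)),("cam",(272,152))): print(n,onz("top",px,80))
E
```

```text
knob top [544.  231.9 152.7] [545.7 231.3 157. ] [540.9 238.7 157. ]
knob bot [540.6 238.4 102. ]
hub [664.1 230.3 101.9] [667.5 234.6  66. ]
screws [array([759. , 157.2,  12. ]), array([550.6, 114.8,  12. ]), array([513.3, 291.5,  12. ])] [636.1 224.3  12. ]
paddle top [ 639.4 -151.   149.6] [ 643.9 -150.2  155. ] [ 632.1 -138.4  155. ]
paddle bot side [ 634.1 -143.4   85. ]
bar [array([ 701.4, -114.4,  217. ]), array([ 685.2, -304.5,  217. ]), array([ 652.3, -301.6,  217. ]), array([ 668.5, -112.9,  217. ])] [ 676.9 -208.3  217. ]
white blocks [array([ 608.4, -131.7,   78. ]), array([ 605.1, -165.3,   78. ]), array([ 602.5, -198.9,   78. ]), array([ 599.9, -232.6,   78. ]), array([ 596.6, -266.9,   78. ])]
plate [array([762.9, -99. ,   3. ]), array([583.9, -85.7,   3. ]), array([ 566.9, -310.9,    3. ])] [ 664.9 -204.9    3. ]
tumbler [522.6 426.4  80. ]
dripper [445.5 -35.5  80. ]
lens [ 533.3 -430.2   80. ]
cam [785.4  10.8  80. ]
```

```bash
cat >> h.py <<'E'
P=np.array([665.,230.3])
def kpose(a,z,s=1):
    y=s*np.array([np.sin(a),np.cos(a),0]); zz=np.array([0,0,-1.])
    return np.r_[P+120*np.array([-np.cos(a),np.sin(a)]),z], Ro.from_matrix(np.c_[np.cross(y,zz),y,zz]).as_rotvec()
E
python3 - <<'E'
from h import *
np.set_printoptions(precision=2,suppress=True)
q0=np.array(r.get_q())
for s in(1,-1):
    print(s,[kin.solve_ik(*kpose(a,138,s)) for a in(-.5,0,.5)])
s=min((1,-1),key=lambda s:abs(kin.solve_ik(*kpose(0,138,s))[5]))
print("s",s)
r.movep(*kpose(0.01,330,s)); 
print(r.move_straight(kpose(0.01,138,s)[0],v=150,guard=8),r.get_tcp_pos(),r.get_clock(),r.get_contact_force())
r.grip(0.0); print(r.get_finger_gap(),r.get_finger_force(),r.get_contact_force(),r.get_tcp_pos())
g=r.get_finger_gap(); r.grip(g+.08); print(r.get_finger_gap(),r.get_contact_force(),r.get_clock())
cv2.imwrite("pics/side1.png",cv2.resize(optics.capture("side")[205:315,200:340],None,fx=4,fy=4)[:,:,::-1])
E
```

```text
1 [array([ 0.23,  0.43,  1.63, -0.  ,  1.09, -1.84]), array([ 0.33,  0.43,  1.62, -0.  ,  1.09, -1.24]), array([ 0.41,  0.48,  1.53, -0.  ,  1.13, -0.66])]
-1 [array([ 0.23,  0.43,  1.63, -0.  ,  1.09,  1.3 ]), array([ 0.33,  0.43,  1.62, -0.  ,  1.09,  1.9 ]), array([ 0.41,  0.48,  1.53, -0.  ,  1.13,  2.48])]
s 1
False [545.7  231.75 138.89] 4.4083 [-0.11  0.04 -0.33]
0.24318983957298188 58.45362961292267 [-0.47 -0.14  2.36] [545.   231.56 138.27]
0.32431589365018065 [-0.29 -0.1  -0.36] 5.2583
```

View pics/side1.png

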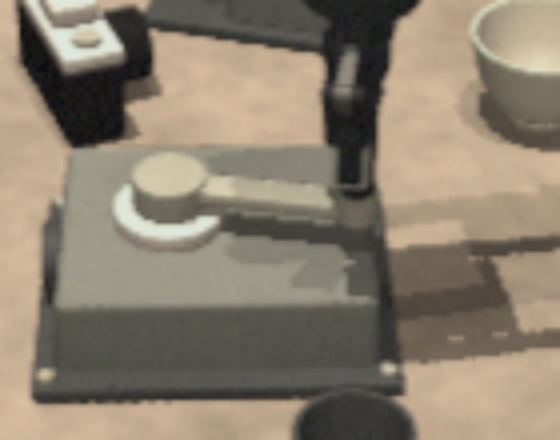

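The fingers straddle the knob (crop about (350,165)), with the gripper reading 0.243 on the 22 mm knob. Now I'll rock it, left first and then right.

```bash
cat > rock.py <<'E'
from h import *
np.set_printoptions(precision=2,suppress=True)
def aTool():
    d=np.array(r.get_tcp_pos())[:2]-P; return np.arctan2(d[1],-d[0])
def sweep(a,sg,step=2.,lim=0.65,thr=3.0):
    base=np.array(r.get_contact_force()); a0=a; log=[]
    while abs(a-a0)<lim:
        a+=sg*step/120
        p,o=kpose(a,138); hit=r.move_straight(p,o,v=30,guard=4)
        t=np.array([np.sin(a),np.cos(a)]); f=np.array(r.get_contact_force())-base
        log.append((round(120*aTool(),1),round(float(f[:2]@t),2)))
        if hit or -sg*(f[:2]@t)>thr: break
    print(log, r.get_clock()); return aTool()
aL=sweep(0.01,1); aR=sweep(aL,-1)
g=r.get_finger_gap(); slack=(g-0.2432)*85
print("L,R mm",120*aL,120*aR,"slack",slack,"travel",120*(aL-aR)-slack, r.get_contact_force(),r.get_clock())
E
python3 rock.py
```

```text
[(np.float64(3.3), -0.7), (np.float64(5.3), -0.51), (np.float64(7.2), -0.87), (np.float64(9.3), 0.12), (np.float64(11.3), -0.49), (np.float64(13.2), -0.52), (np.float64(14.3), -4.78)] 7.0583
[(np.float64(12.7), 4.88)] 7.3083
L,R mm 14.262014706783877 12.690734909778147 slack 6.644628961328078 travel -5.073349164322348 [-0.28  0.75  0.21] 7.3083
```

Left end found at 14.3 mm. The right sweep stopped early because its force baseline was taken while still in contact, so I'll continue right from a fresh baseline.

```bash
sed -i 's/^aL=sweep.*/aL=14.262\/120; aR=sweep(aTool(),-1)/' rock.py; python3 rock.py
```

```text
[(np.float64(10.9), -0.9), (np.float64(8.7), -1.22), (np.float64(6.7), -0.63), (np.float64(4.6), -0.29), (np.float64(2.6), -1.31), (np.float64(0.7), -0.84), (np.float64(-1.4), -0.35), (np.float64(-3.3), -0.79), (np.float64(-5.3), -0.41), (np.float64(-7.4), -1.2), (np.float64(-9.4), -1.25), (np.float64(-11.3), -1.36), (np.float64(-13.3), -0.92), (np.float64(-15.3), -0.91), (np.float64(-17.3), -1.2), (np.float64(-18.6), 3.61)] 11.3083
L,R mm 14.262 -18.64827803860742 slack 7.101236558112258 travel 25.809041480495157 [-0.67  4.35 -0.41] 11.3083
```

Free travel is about 25.8 mm, so the lever goes in the second notch. Next I'll release the knob, retreat and take a tilted grasp of the lever.

```bash
cat >> h.py <<'E'
yaw=np.deg2rad(-4.9); gx=np.array([np.cos(yaw),np.sin(yaw),0]); gy=np.array([-np.sin(yaw),np.cos(yaw),0]); ez=np.array([0,0,1.])
LV=np.array([640.5,-152,125.])
def lrot(tilt,s=1):
    z=np.sin(tilt)*gx-np.cos(tilt)*ez; y=s*gy
    return z,Ro.from_matrix(np.c_[np.cross(y,z),y,z]).as_rotvec()
E
python3 - <<'E'
from h import *
np.set_printoptions(precision=2,suppress=True)
p=np.array(r.get_tcp_pos()); r.move_straight(p+[0,3,0],v=30); r.grip(1.0); r.move_straight(p+[0,3,170],v=200)
for t in(45,50,55):
  for s in(1,-1):
    z,o=lrot(np.deg2rad(t),s)
    print(t,s,kin.solve_ik(LV-130*z,o),kin.solve_ik(LV+[0,0,28],o),kin.solve_ik(LV-68*gy+[0,0,28],o))
print(r.get_clock(),r.get_tcp_pos())
E
```

```text
45 1 None [-0.42  0.37  2.09  1.88  0.25  2.58] None
45 -1 [-0.52  0.15  2.18  1.33  0.31 -0.07] [-0.42  0.37  2.09  1.88  0.25 -0.56] [-0.57  0.39  2.05  1.63  0.34 -0.42]
50 1 [-0.56  0.18  2.28  1.92  0.38  2.45] [-0.44  0.4   2.16  2.31  0.37  2.13] [-0.6   0.42  2.11  2.01  0.43  2.32]
50 -1 [-0.56  0.18  2.28  1.92  0.38 -0.69] [-0.44  0.4   2.16  2.31  0.37 -1.01] [-0.6   0.42  2.11  2.01  0.43 -0.82]
55 1 None [-0.46  0.45  2.22  2.52  0.54  1.9 ] [-0.62  0.46  2.17  2.25  0.56  2.06]
55 -1 None [-0.46  0.45  2.22  2.52  0.54 -1.24] [-0.62  0.46  2.17  2.25  0.56 -1.08]
13.1833 [545.78 214.49 306.79]
```

```bash
python3 - <<'E'
from h import *
np.set_printoptions(precision=2,suppress=True)
z,o=lrot(np.deg2rad(50),-1)
print(kin.solve_ik(LV-100*z+[0,0,80],o))
r.movep(LV-100*z+[0,0,80],o); r.grip(.6); 
r.move_straight(LV-100*z,v=150); print(r.get_contact_force(),r.get_clock())
print(r.move_straight(LV,v=80,guard=6),r.get_tcp_pos(),r.get_contact_force(),r.get_clock())
im=optics.capture("side")[105:215,210:350]; im2=optics.capture("top")[130:240,280:420]
cv2.imwrite("pics/l1.png",np.hstack([cv2.resize(np.clip(i*1.5,0,255).astype(np.uint8),None,fx=2.8,fy=2.8) for i in(im,im2)])[:,:,::-1])
E
```

```text
[-0.53  0.08  2.14  1.31  0.34 -0.02]
[0.12 0.13 0.26] 15.825
False [ 640.2  -151.95  125.27] [-0.46 -0.29  0.47] 17.225
```

View pics/l1.png

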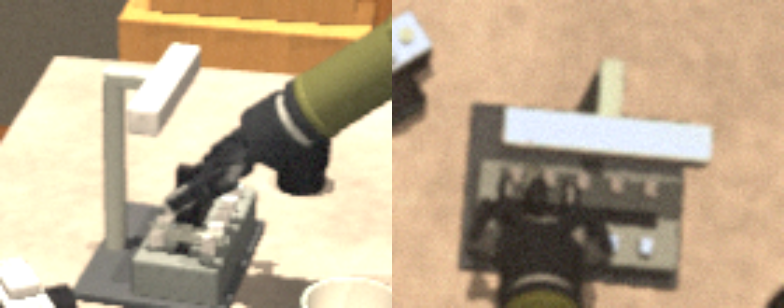

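The fingers straddle the paddle (right half, about (540,195)) and clear the light bar. I'll grip it and lift.

```bash
python3 - <<'E'
from h import *
np.set_printoptions(precision=2,suppress=True)
r.grip(0.0); print(r.get_finger_gap(),r.get_finger_force(),r.get_contact_force(),r.get_tcp_pos())
p=np.array(r.get_tcp_pos()); 
print(r.move_straight(p+[0,0,25],v=60,guard=30),r.get_tcp_pos()-p,r.get_contact_force(),r.get_finger_gap()); r.dwell(.3)
print(r.get_contact_force(),r.get_clock())
im=optics.capture("side")[105:215,210:350]
cv2.imwrite("pics/l2.png",cv2.resize(np.clip(im*1.5,0,255).astype(np.uint8),None,fx=4,fy=4)[:,:,::-1])
E
```

```text
0.17446435617161887 60.70045709609985 [-2.39  0.18  3.34] [ 640.45 -151.87  125.33]
False [-0.23  0.02 24.52] [ 0.96 -0.45 -3.15] 0.18398598162710747
[ 1.54 -0.36 -4.59] 18.6083
```

View pics/l2.png

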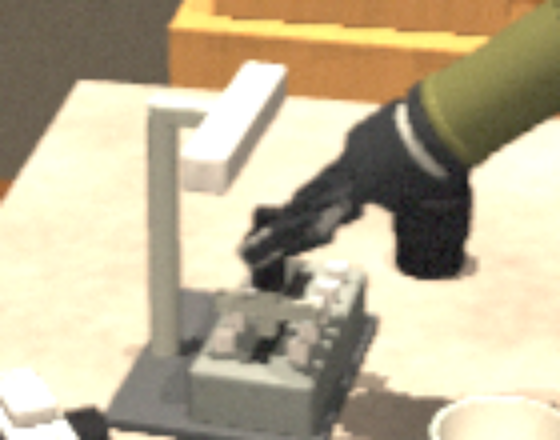

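The lever and its cross key are raised above the teeth (key at about (265,300)), with a pull of about 4.6 N. I'll slide it 68 mm right and lower it.

```bash
python3 - <<'E'
from h import *
np.set_printoptions(precision=2,suppress=True)
p=np.array(r.get_tcp_pos()); q=p-68*gy
print(r.move_straight(q,v=60,guard=25),r.get_tcp_pos()-q,r.get_contact_force(),r.get_finger_gap())
print(r.move_straight(q-[0,0,24.5],v=40,guard=12),r.get_tcp_pos(),r.get_contact_force(),r.get_finger_gap(),r.get_clock())
E
```

```text
False [-0.01 -0.27  0.07] [ 0.54 -1.17 -3.7 ] 0.17969228611413032
False [ 634.47 -219.79  125.42] [-0.23 -1.24 -1.45] 0.17930298210982598 20.7
```

```bash
python3 - <<'E'
from h import *
np.set_printoptions(precision=2,suppress=True)
r.grip(.6); z,o=lrot(np.deg2rad(50),-1); p=np.array(r.get_tcp_pos())
print(r.get_contact_force(), r.move_straight(p-100*z,v=120,guard=8)); r.move_straight(p-100*z+[0,0,80],v=150)
r.movep([380,-330,330],r.get_eef_rot()); print(r.get_contact_force(),r.get_clock(),r.get_tcp_pos())
im=optics.capture("side")[105:215,210:350]; im2=optics.capture("top")[130:240,280:420]
cv2.imwrite("pics/l3.png",np.hstack([cv2.resize(np.clip(i*1.5,0,255).astype(np.uint8),None,fx=2.8,fy=2.8) for i in(im,im2)])[:,:,::-1])
E
```

```text
[ 0.03  0.31 -0.53] False
[ 0.42  0.06 -1.  ] 23.6917 [ 380.15 -329.65  329.15]
```

View pics/l3.png

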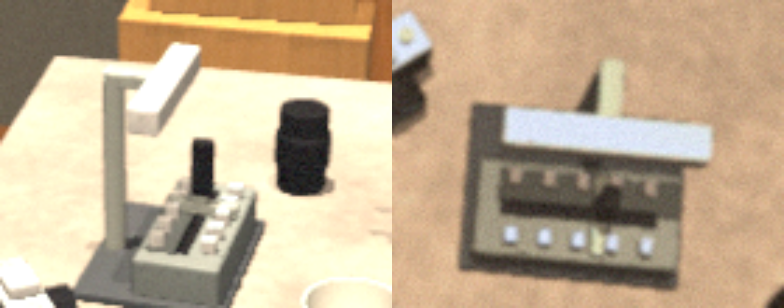

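The key now sits between the third and fourth teeth (about (597,243)), which is the second notch from parking. The lever is down and the arm is clear, so I'm handing in.

```bash
python3 -c "
from rig import r
print(r.close_job())"
```

```text
the job is handed in; nothing more can be done
None
```

I measured about 25.8 mm of free knob travel, so I left the preload lever down in the second notch, which the last pictures confirm; 25.8 mm is close to the 25 mm limit, where either neighbouring notch is accepted. The job is handed in with the arm clear; no verdict came back.

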